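# Half-turn the grinder lid and hold it short of the click

## Robot

A 7-joint arm with a two-finger parallel gripper is mounted at the origin on the work surface. World frame = base frame: x ahead of the robot, y to its left, z up, the work surface at z = 0. Lengths are in m, angles in rad, forces in N, time in s.
With the tool pointing down it reaches from about 0.425 to 0.825 m from the base axis. Payload 3.6 kg.
Tool frame: the origin (TCP) lies where the fingers leave the gripper's body, on its centre line; the fingertips stand 73 mm ahead of it and the grasp point (between the pads) lies 54 mm ahead of it; x points along the fingers, y is the direction in which the jaws open and shut, and the axes are right-handed (so a half turn about x gives the same grasp; the last joint's range is limited). The gripper opens to 85 mm and grips with 20 to 120 N. Pads are 22 mm wide; open, the fingers measure 114 mm over their backs; the gripper's body (76 mm by 85 mm) begins 54 mm behind the grasp point. The pads swing forward as they close: fully open they stand 13 mm farther back than shut.
Start: joints at [-1.329, 0.615, -0.013, 1.423, 0.008, 1.103, -0.04], TCP at [0.173, 0.627, 0.304] pointing down, gripper open.
Joint ranges: [-3.12, 3.12], [-0.3, 2.06], [-1.34, 1.32], [0.26, 2.42], [-1.36, 4.5], [0.01, 1.98], [-2.84, 2.84]. Speed limits (rad/s): [2.79, 2.79, 3.14, 3.14, 3.14, 3.14, 3.14].

## Interface

Orientations are given as a unit quaternion [x, y, z, w].
In Python, from station import arm, snapshot, camera_info, ticket gives the robot as it stands. Calls block until the motion is done:
- arm.movep(position, orientation): joint-space move of the TCP to a pose.
- arm.line_to(position, velocity=0.15, ori=None): straight line of the TCP; ori=None keeps the orientation; velocity is the mean speed in m/s.
- arm.move_j(angles): joint-space move.
- arm.move_gripper(opening, effort=None): opening from 0.0 (shut) to 1.0 (fully open); effort is the grip in N (None keeps the last); returns when the fingers have stopped.
- arm.pause(seconds).
- arm.ik(position, orientation): joint angles nearest the present ones, or None.
- snapshot(name): name is "scene" or "side" or "wrist"; returns the picture (480x640x3 uint8, blue, green, red); there is no depth.
- camera_info(name): a dict with "fx", "fy", "cx", "cy" (pixels), "R" (3x3) and "t" (3): a world point X has camera coordinates R X + t; the wrist camera has in their place "T_tool_cam" (4x4, takes a point from camera to tool coordinates, whose origin is the TCP and whose axes are the tool frame's). Camera axes: x right, y down, z forward; pixel columns grow to the right and rows downward; lengths in m; the calibration is good to about 2 mm. A picture is of the moment at which its call begins: read the wrist's pose just before it. camera_info takes no time and is no camera call.
A pose or a line that the arm cannot do raises arm.MotionError and nothing moves.
- ticket.finish_job(): hands the job in, once; it reports no verdict.
Readings, each from a call of its own:
- arm.read_time(): time.
- arm.read_joint_positions(): joint angles.
- arm.read_dq(): joint speeds.
- arm.read_effort(): joint torques, N m.
- arm.read_tool_pos(): TCP position.
- arm.read_eef_rot(): TCP orientation.
- arm.read_ft_force(): force on the tool from outside, world axes, zero at the start.
- arm.read_wrist_torque(): the same for the moment, N m.
- arm.read_opening(): opening from 0.0 (shut) to 1.0 (fully open).
Only numpy, scipy, OpenCV 4.12 (cv2) and the standard library are available. Lean on these libraries where they do the work, as an engineer would, in place of code of your own. Each camera call takes 0.05 s, during which the arm holds its last target.

## Task

Pull the wooden tamping stick straight up out of the grinder, stand it in the open ceramic crock and let go of it, so that the grinder is clear. Then set the bayonet lid on the grinder with its pins in the gaps, right down on the rim, turn it clockwise (seen from above) half of the way to the lock click, and finish while still gripping the lid there: never let it reach the click, because that starts the motor, and if let go it springs back. Leave the other things on the cart top where they are.

Things in the scene. Friction and masses are not known exactly. Their poses are not given: they have to be found in the camera images.
- grinder: Electric grinder base, fixed: round aluminium housing 104 mm across, 80 mm tall, with a collar 83 mm across on top whose flat rim is 90 mm above the cart top. Origin at the centre of its underside, z up. Its mouth has two inward ledges leaving two like gaps, one on the base's own +x side and one on its -x side, for the lid's pins (half a turn makes no difference).
- grinder_mouth (a point): Centre of the mouth, at rim height, 90 mm above the cart top; axes as the grinder's. Ledges 8 mm thick, inner radius 26.5 mm, bore under them 35.5 mm radius; the gaps between them are about 13 mm wide at the inner edge. With pins in the gaps the lid drops until its disc lies on the rim; then clockwise turning runs the pins under the ledges.
- gap_mark (a point): Black radial rib on the housing's shoulder, 47 mm from the axis, beside the +x gap (another by the -x gap): where the lid's pins and bar point on entry, turn = 0. Anticlockwise turning is blocked. From about 6 degrees on, a light return spring (0.04 to 0.11 N m) works against the turn and swings the lid back if it is let go.
- lock_mark (a point): Round black dot on the shoulder, 47 mm from the axis, 80 degrees clockwise (from above) of the rib (another opposite): where the bar points when the lock clicks. Half way is 40 degrees, the bar pointing midway between rib and dot. Beyond 70 degrees counts as clicked.
- socket (a point): Bottom of the 15 mm square upright socket in the centre of the grinder, 6 mm above the cart top, opening in the chamber floor 60 mm above the cart top (30 mm below the rim). The stick stands in it at the start.
- lid_grip (a point): Centre of the lid's grip bar, 60 mm long (lid's x), 16 mm thick (lid's y), 34 mm high. The lid, 110 g: aluminium disc 80 mm across and 7 mm thick with the upright black bar on top. This point is 17 mm above the disc's top and 24 mm above its underside; 46 mm above the cart top at the start, 114 mm when seated on the grinder. z up.
- lid_pin (a point): Middle of the lid's steel cross pin, 8 mm thick, 66 mm from end to end along the lid's x, in line with the bar; 38 mm below the bar's centre, 14 mm below the disc's underside. It sticks out 9 mm each side of the spigot, which is 48 mm across, 22 mm deep below the disc, coned at its foot.
- lid_foot (a point): Centre of the underside of the lid's spigot, 46 mm below the bar's centre; axes as the lid's. On the cart top at the start (the lid stands on its spigot); seated it is 68 mm above the cart top, 22 mm below the rim.
- stick_center (a point): Wooden tamping stick, 190 mm long, 45 g, standing upright in the grinder's socket at the start: a rod 12 mm in diameter with a cylindrical head 22 mm in diameter and 42 mm high on top. This point is on its axis half-way up: 95 mm above its foot, 95 mm below its top; z along the stick towards the head.
- stick_foot (a point): Centre of the stick's lower end, 95 mm below its middle; at the start 6 mm above the cart top, so that 84 mm of the stick is in the grinder below the rim.
- crock: Open white ceramic utensil crock, loose, 600 g: 94 mm across outside, 84 mm inside, 100 mm tall, inner floor 8 mm above its underside. Origin at the centre of its underside, z up. Empty at the start.
- colander: Green plastic colander, 200 mm across, 95 mm tall; bystander, origin under its centre.
- mug_low: Lower of two stacked ceramic mugs, 82 mm across, 85 mm tall; bystander, origin under its centre.
- mug_top: Upper of the two stacked mugs, of the same size; bystander.
- glass_bowl: Glass bowl, 150 mm across, 60 mm tall; bystander, origin under its centre.
- fork: Stainless steel fork lying flat, about 212 mm long; bystander, origin near its middle.
- shaker: Glass salt shaker with a steel top, 40 mm across, 70 mm tall; bystander.
- spice_jar: Closed jar with a paper label, 52 mm across, 100 mm tall; bystander.
Mind the look-alikes: they are no part of the job. What is shaped like the crock but yellow is not meant.

How it is judged:
On the way, in this order (a step that is already met when the one before it is completed fails the run):
1. the stick has been drawn up out of the grinder, its foot above the rim (z of stick_foot in the frame of grinder above 0.092 m and contact force between the fingers and stick above 0.3 N), for 0.1 s.
2. the stick stands in the crock, let go (horizontal distance between stick_foot and crock below 0.045 m and z of stick_foot in the frame of crock between 0 and 0.03 m and angle between crock's own z axis and vertical below 0.1 rad and contact force between the fingers and stick below 0.05 N), for 0.2 s.
3. the lid is down on the rim with its pins in the gaps (z of lid_foot in the frame of grinder between 0.062 and 0.0715 m and horizontal distance between lid_foot and grinder_mouth below 0.006 m and angle between lid_foot's own z axis and vertical below 0.08 rad and angle between the x axis of lid_foot and the x axis of grinder, either way round below 0.22 rad), for 0.1 s.
4. the lid is turned half way to the click (z of lid_foot in the frame of grinder between 0.062 and 0.0715 m and horizontal distance between lid_foot and grinder_mouth below 0.006 m and angle between lid_foot's own z axis and vertical below 0.08 rad and angle between the x axis of lid_foot and the x axis of grinder, either way round between 0.52 and 0.88 rad), for 0.2 s.
At the end, for the whole second after the job is handed in: Lid on the grinder's rim (height within 3.5 mm, 6 mm of the axis, level), turned 40 degrees clockwise from the gaps to within 10, at rest, still gripped with over 2 N; the stick's foot in the upright crock under 30 mm above its underside, let go (all of step 2 and all of step 4 and contact force between the fingers and lid above 2 N and angular speed of lid below 0.3 rad/s); the arm keeps its last pose, push and grip.
It fails at once if the seated lid is turned beyond 70 degrees, to the lock click (z of lid_foot in the frame of grinder between 0.062 and 0.0715 m and horizontal distance between lid_foot and grinder_mouth below 0.006 m and angle between the x axis of lid_foot and the x axis of grinder, either way round above 1.22 rad).
It fails at once if a bystander (colander, a mug, glass bowl, fork, salt shaker or spice jar) is moved by more than 30 mm (distance of any of colander, mug_low, mug_top, glass_bowl, fork, shaker, spice_jar from where it was at the start of the episode above 0.03 m).
It also fails if it takes over 58 s, if anything falls off the work surface, if the arm or the gripper's body presses on something with over 40 N, if the wrist force passes 120 N, or if a joint passes its speed limit or range.

## Working session

There is one attempt and no reset: what is moved stays moved. The work goes in short steps, each a Python script; the robot and the scene stay as the last script left them, time stands still between calls to the robot, and variables do not carry over. Pictures are saved under pics/ and viewed, and the job is handed in when it is done.

```bash
ls; mkdir -p pics; python3 - <<'E'
from station import arm, snapshot, camera_info
import cv2
for n in ("scene","side","wrist"):
    cv2.imwrite(f"pics/{n}0.png",snapshot(n)); print(n,camera_info(n))
print(arm.read_time(),arm.read_tool_pos(),arm.read_eef_rot(),arm.read_opening())
E
```

```text
pics
scene {'fx': 605.8716169802753, 'fy': 605.8716169802753, 'cx': 315.20082452363204, 'cy': 250.20182270540022, 'R': array([[ 0.56250894,  0.82679068, -0.00093041],
       [ 0.69299556, -0.47209428, -0.54487076],
       [-0.45093331,  0.3058499 , -0.83851952]]), 't': array([-0.33184255, -0.31497302,  1.51527514])}
side {'fx': 573.8822464593156, 'fy': 573.8822464593156, 'cx': 316.3199934614179, 'cy': 239.48495598080078, 'R': array([[ 0.70452053, -0.70968159, -0.00169166],
       [-0.39693759, -0.39207272, -0.82989128],
       [ 0.58829531,  0.58534693, -0.55792258]]), 't': array([-0.37333388,  0.29389449,  0.92714292])}
wrist {'fx': 395.44705638187355, 'fy': 395.44705638187355, 'cx': 313.8958944858475, 'cy': 238.56985333998708, 'T_tool_cam': array([[ 3.12366339e-04, -3.21440984e-01,  9.46929563e-01,
        -6.94345404e-02],
       [ 9.99999835e-01, -3.55143520e-04, -4.50428402e-04,
        -7.13172071e-04],
       [ 4.81082046e-04,  9.46929547e-01,  3.21440820e-01,
        -8.23521411e-02],
       [ 0.00000000e+00,  0.00000000e+00,  0.00000000e+00,
         1.00000000e+00]])}
0.15 [0.17246903 0.62622586 0.30298877] [ 0.09400421  0.70082948 -0.09543285  0.70063815] 1.0021384430619245
```

View pics/scene0.png

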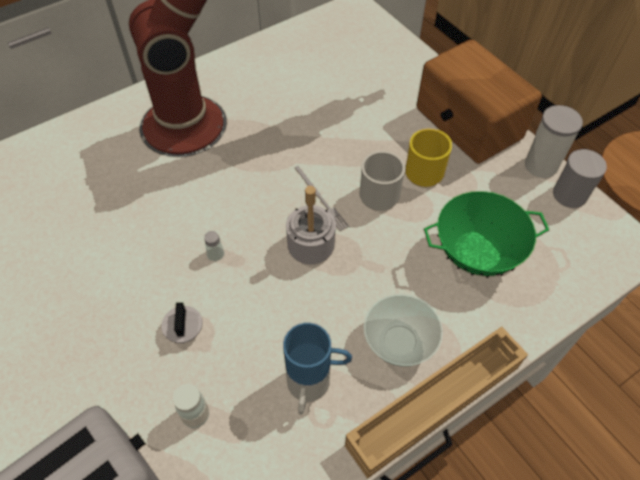

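View pics/side0.png

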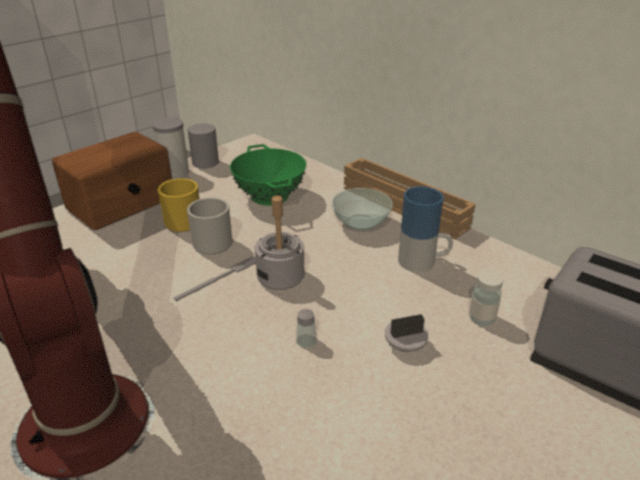

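View pics/wrist0.png

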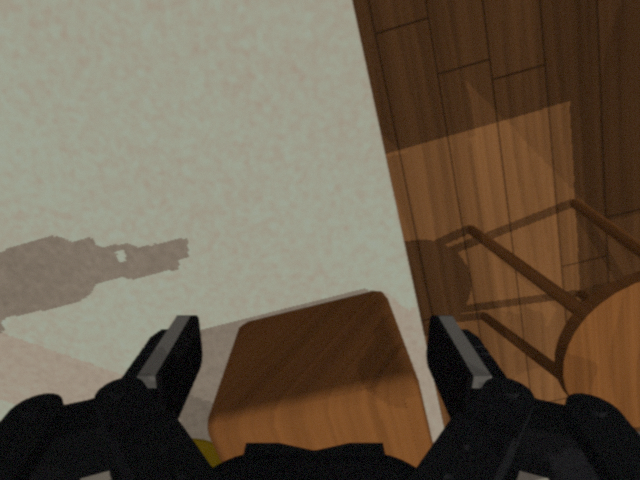

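```bash
cat > h.py <<'E'
import numpy as np, cv2
from station import arm, snapshot, camera_info
from scipy.spatial.transform import Rotation as Ro
def cam(name,pose=None):
    c=camera_info(name); K=np.array([[c['fx'],0,c['cx']],[0,c['fy'],c['cy']],[0,0,1]])
    if name!='wrist': return K,np.array(c['R']),np.array(c['t'])
    p,q=pose; Tw=np.eye(4); Tw[:3,:3]=Ro.from_quat(q).as_matrix(); Tw[:3,3]=p
    M=np.linalg.inv(Tw@np.array(c['T_tool_cam'])); return K,M[:3,:3],M[:3,3]
def proj(C,X):
    K,R,t=C; X=np.atleast_2d(X); Y=(X@R.T+t)@K.T; return Y[:,:2]/Y[:,2:]
def onplane(C,uv,z):
    K,R,t=C; d=R.T@np.linalg.inv(K)@np.array([uv[0],uv[1],1.]); o=-R.T@t
    return o+d*(z-o[2])/d[2]
def tri(Cs,uvs):
    A=[];b=[]
    for (K,R,t),uv in zip(Cs,uvs):
        d=R.T@np.linalg.inv(K)@np.array([uv[0],uv[1],1.]); d/=np.linalg.norm(d); o=-R.T@t
        P=np.eye(3)-np.outer(d,d); A.append(P); b.append(P@o)
    return np.linalg.lstsq(np.vstack(A),np.hstack(b),rcond=None)[0]
def pose(): return arm.read_tool_pos(),arm.read_eef_rot()
def quat(ang):  # tool down, jaw axis (tool y) at angle ang in world xy
    y=np.array([np.cos(ang),np.sin(ang),0]); x=np.array([0,0,-1.]); z=np.cross(x,y)
    return Ro.from_matrix(np.column_stack([x,y,z])).as_quat()
def crop(img,x0,y0,x1,y1,s,f):
    cv2.imwrite(f,cv2.resize(img[y0:y1,x0:x1],None,fx=s,fy=s,interpolation=cv2.INTER_CUBIC))
E
python3 - <<'E'
from h import *
a=cv2.imread('pics/scene0.png'); b=cv2.imread('pics/side0.png')
crop(a,270,140,430,270,5,'pics/c1.png'); crop(b,170,180,330,300,5,'pics/c2.png')
crop(a,140,280,240,360,6,'pics/c3.png')
E
```

```text
(no output)
```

View pics/c1.png

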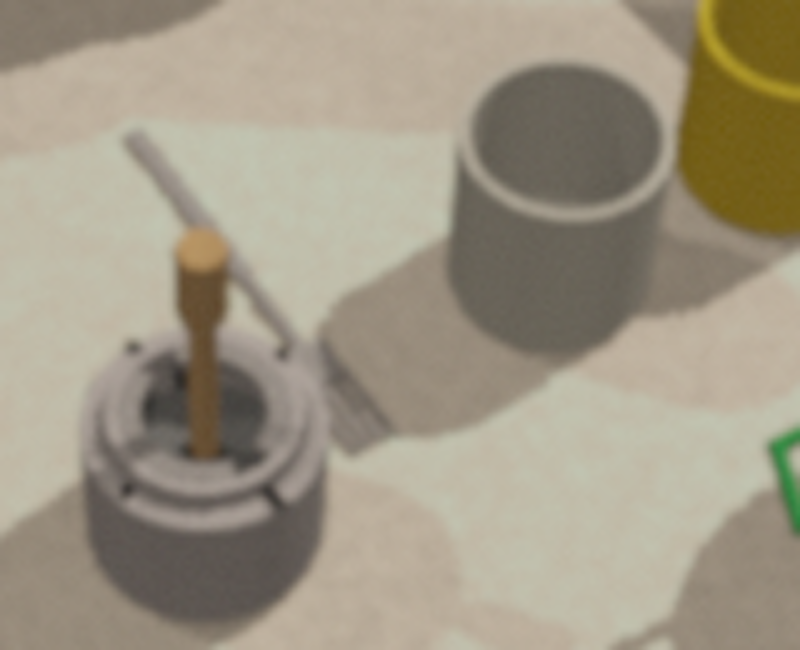

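View pics/c2.png

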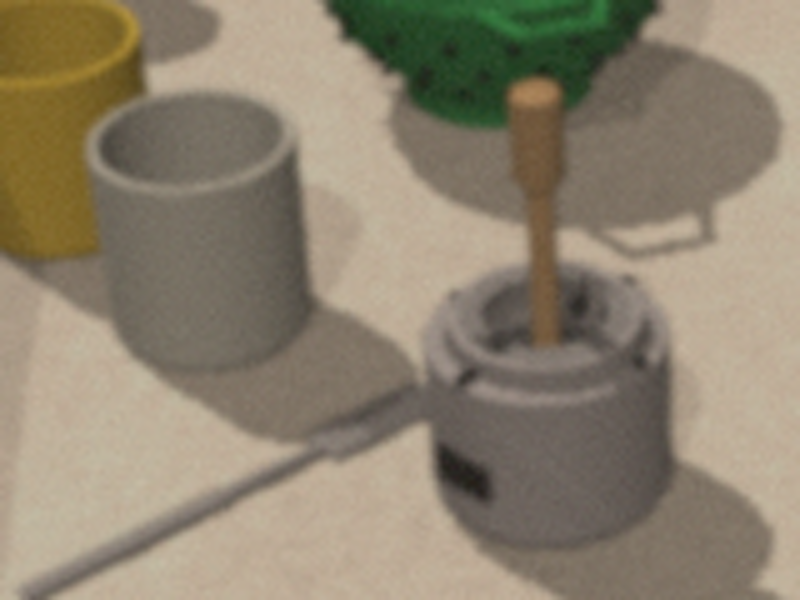

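View pics/c3.png

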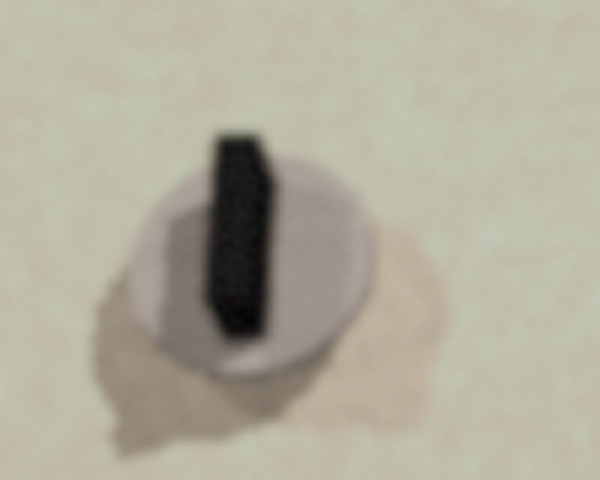

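```bash
python3 - <<'E'
from h import *
S=cam('scene');D=cam('side')
s=lambda x,y:(270+x/5,140+y/5); d=lambda x,y:(170+x/5,180+y/5)
print('sticktop',onplane(S,s(203,242),.196),onplane(D,d(537,92),.196),tri([S,D],[s(203,242),d(537,92)]))
print('marks scene')
P=[onplane(S,s(*p),.08) for p in [(133,347),(283,352),(275,497),(128,490)]]
for p in P: print(p)
c=np.mean(P,0);print(c,[ (np.hypot(*(p-c)[:2]),np.degrees(np.arctan2(*(p-c)[1::-1]))) for p in P])
Q=[onplane(D,d(*p),.08) for p in [(467,375),(457,295),(630,283),(640,360)]]
c=np.mean(Q,0);print(c,[ (np.hypot(*(p-c)[:2]),np.degrees(np.arctan2(*(p-c)[1::-1]))) for p in Q])
# crock rim outer ellipse
def circ(C,pts,z):
    X=np.array([onplane(C,p,z)[:2] for p in pts]); A=np.c_[2*X,np.ones(len(X))]
    r=np.linalg.lstsq(A,(X**2).sum(1),rcond=None)[0]; return r[:2],np.sqrt(r[2]+r[0]**2+r[1]**2)
print('crock',circ(S,[s(455,150),s(562,63),s(672,148),s(500,200),s(570,220),s(640,200)],.1))
print('crock',circ(D,[d(87,155),d(195,90),d(299,145),d(195,195),d(130,180),d(260,180)],.1))
l=lambda x,y:(140+x/6,280+y/6)
print('lid disc',circ(S,[l(130,255),l(210,160),l(290,153),l(375,250),l(340,325),l(250,372),l(160,340)],.029))
e1=onplane(S,l(240,136),.063); e2=onplane(S,l(240,305),.063)
# top face of bar: corners guess
print(e1,e2,np.linalg.norm(e1-e2))
E
```

```text
sticktop [0.48191373 0.06312259 0.196     ] [0.47868813 0.05692693 0.196     ] [0.48170136 0.06240746 0.19379526]
marks scene
[0.43409785 0.05893685 0.08      ]
[0.47166424 0.10943127 0.08      ]
[0.53000558 0.06490437 0.08      ]
[0.49355388 0.01749462 0.08      ]
[0.48233039 0.06269178 0.08      ] [(np.float64(0.048378480374458646), np.float64(-175.54847857462326)), (np.float64(0.04794107248446702), np.float64(102.85500010111089)), (np.float64(0.047726509740128875), np.float64(2.6571767826393877)), (np.float64(0.046569839900549845), np.float64(-76.05423041228545))]
[0.48203695 0.06018759 0.08      ] [(np.float64(0.046577159933902657), np.float64(-177.9031720582184)), (np.float64(0.0471798445598746), np.float64(103.54052483315651)), (np.float64(0.04707593418382547), np.float64(0.18435103477434642)), (np.float64(0.045546515462726735), np.float64(-76.64999642444043))]
crock (array([0.45817272, 0.26564916]), np.float64(0.045393399225404384))
crock (array([0.45220959, 0.26070567]), np.float64(0.04642307875909053))
lid disc (array([ 0.50668736, -0.25811291]), np.float64(0.039744075033432344))
[ 0.48419788 -0.24366273  0.063     ] [ 0.53762898 -0.27123565  0.063     ] 0.06012609472790188
```

```bash
python3 - <<'E'
from h import *
p,q=pose(); print(np.degrees(np.arctan2(*Ro.from_quat(q).as_matrix()[1::-1,1])))
for nm,xy,z in (('grind',(.482,.062),.36),('grind',(.482,.062),.174),('crock',(.456,.263),.36),('crock',(.456,.263),.23),('lid',(.507,-.258),.106),('lid',(.507,-.258),.3)):
    print(nm,z)
    for a in range(-180,180,30):
        r=arm.ik([*xy,z],quat(np.radians(a)))
        print(a,None if r is None else np.round(r,2))
S=cam('scene')
for n,uv,z in (('shaker',(213,255),0),('jar',(190,418),0),('mug',(307,378),0),('bowl',(400,350),0),('forkhandle',(298,168),0),('forktip',(343,228),0)): print(n,onplane(S,uv,z))
E
```

```text
74.60391786738613
grind 0.36
-180 [ 0.58  0.51 -1.15  1.78  0.5   1.19  2.43]
-150 [-0.91  0.49  1.14  1.82 -0.49  1.15 -2.23]
-120 [-0.91  0.49  1.14  1.82 -0.49  1.15 -1.71]
-90 [-0.8   0.41  0.91  1.81 -0.36  1.1  -1.33]
-60 [-0.7   0.36  0.73  1.81 -0.28  1.07 -0.91]
-30 [-0.62  0.34  0.61  1.81 -0.22  1.06 -0.44]
0 [-0.54  0.33  0.5   1.81 -0.18  1.05  0.03]
30 [-0.45  0.32  0.38  1.8  -0.13  1.05  0.5 ]
60 [-0.38  0.31  0.28  1.8  -0.1   1.04  0.98]
90 [-0.32  0.31  0.2   1.8  -0.07  1.04  1.48]
120 [-0.26  0.3   0.11  1.8  -0.04  1.04  1.97]
150 [-0.13  0.3  -0.05  1.79  0.02  1.04  2.42]
grind 0.174
-180 [ 0.11  0.58 -0.41  2.02  0.4   0.61  2.57]
-150 [-0.83  0.85  1.13  2.05 -0.99  0.94 -1.76]
-120 [-0.83  0.85  1.13  2.05 -0.99  0.94 -1.24]
-90 [-0.57  0.63  0.6   2.04 -0.58  0.64 -1.15]
-60 [-0.52  0.61  0.52  2.04 -0.51  0.62 -0.7 ]
-30 [-0.45  0.59  0.41  2.04 -0.41  0.59 -0.28]
0 [-0.38  0.57  0.31  2.04 -0.31  0.57  0.14]
30 [-0.31  0.56  0.21  2.04 -0.21  0.56  0.56]
60 [-0.23  0.56  0.09  2.03 -0.09  0.56  0.96]
90 [-0.15  0.55 -0.04  2.03  0.03  0.56  1.36]
120 [-0
[... 1994 characters left out ...]
97]
-90 [-0.11  0.64  0.93  1.69 -0.56  1.1  -0.59]
-60 [-0.12  0.64  0.94  1.69 -0.57  1.11 -0.06]
-30 [-0.17  0.7   1.07  1.69 -0.66  1.16  0.55]
0 [-0.12  0.65  0.95  1.69 -0.58  1.11  1.  ]
30 [-0.05  0.6   0.79  1.69 -0.47  1.06  1.42]
60 [ 0.02  0.56  0.67  1.68 -0.4   1.03  1.86]
90 [ 0.04  0.55  0.63  1.68 -0.37  1.03  2.36]
120 [ 0.16  0.52  0.43  1.68 -0.25  1.    2.77]
150 [ 1.07  0.74 -1.15  1.65  0.71  1.23  2.39]
shaker [ 0.38375846 -0.12572762  0.        ]
jar [ 0.67147178 -0.33306038  0.        ]
mug [ 7.28277208e-01 -1.12987634e-01  2.22044605e-16]
bowl [0.78284854 0.06907824 0.        ]
forkhandle [0.28219522 0.16002766 0.        ]
forktip [0.48357473 0.14684271 0.        ]
```

```bash
python3 - <<'E'
from h import *
arm.movep([.46,.068,.36],quat(np.radians(92)))
P=pose(); im=snapshot('wrist'); cv2.imwrite('pics/w1.png',im); np.save('w1.npy',np.r_[P[0],P[1]])
print(arm.read_time(),P)
C=cam('wrist',P); print(proj(C,[[.482,.062,.196],[.482,.062,.09],[.458,.263,.1]]))
E
```

```text
2.45 (array([0.46005759, 0.06902417, 0.35990249]), array([-0.01285298,  0.70701954,  0.01314673,  0.70695497]))
[[303.04285606 275.49078506]
 [306.17141755 227.10501223]
 [540.51952535 211.98697926]]
```

View pics/w1.png

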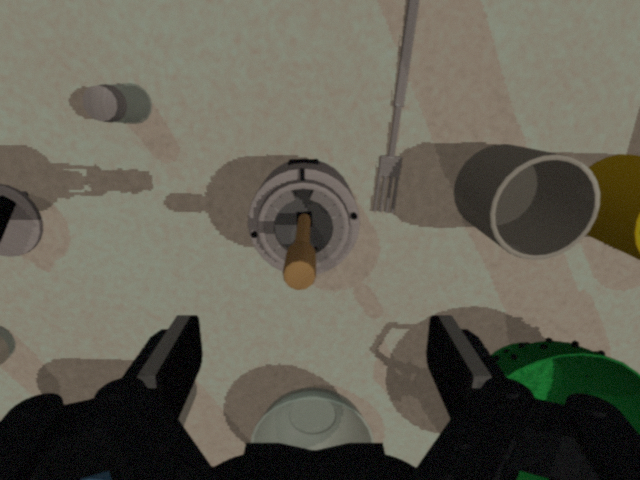

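```bash
python3 - <<'E'
from h import *
a=cv2.imread('pics/w1.png'); crop(a,240,150,370,300,4,'pics/c4.png'); crop(a,450,130,610,270,5,'pics/c5.png')
E
```

```text
(no output)
```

View pics/c4.png

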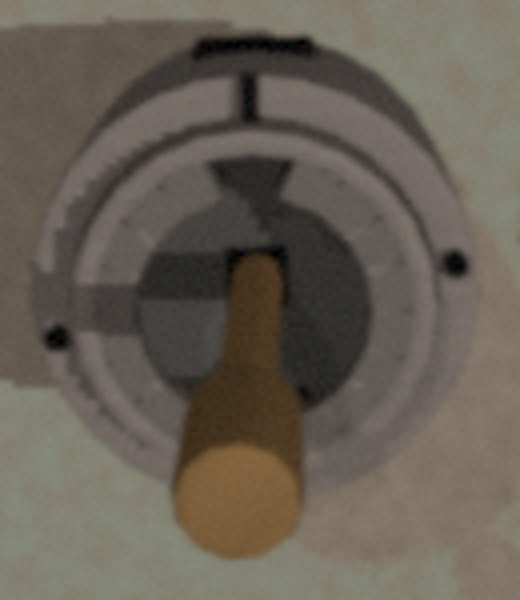

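View pics/c5.png

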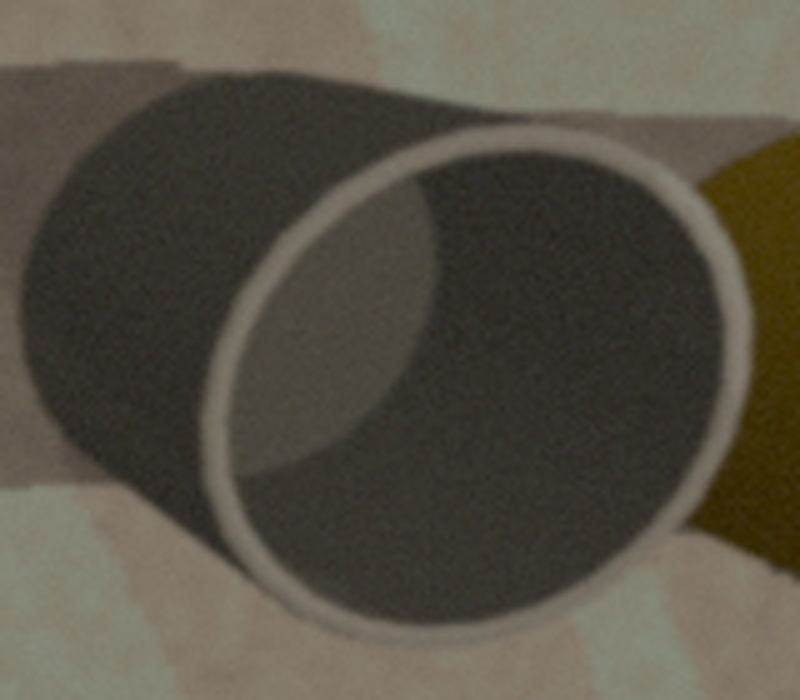

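```bash
cat >> h.py <<'E'
def circ(C,pts,z):
    X=np.array([onplane(C,p,z)[:2] for p in pts]); A=np.c_[2*X,np.ones(len(X))]
    r=np.linalg.lstsq(A,(X**2).sum(1),rcond=None)[0]; return r[:2],np.sqrt(r[2]+r[0]**2+r[1]**2)
E
python3 - <<'E'
from h import *
v=np.load('w1.npy'); C=cam('wrist',(v[:3],v[3:]))
w=lambda x,y:(240+x/4,150+y/4); k=lambda x,y:(450+x/5,130+y/5)
r=onplane(C,w(250,99),.08);d1=onplane(C,w(455,263),.08);d2=onplane(C,w(56,337),.08)
c=(d1+d2)/2; print('dots',d1,d2,'c',c,np.linalg.norm(d1-d2)/2,np.degrees(np.arctan2(*(d1-d2)[1::-1])))
print('rib',r,np.linalg.norm(r-c),np.degrees(np.arctan2(*(c-r)[1::-1])))
print('rim',circ(C,[w(75,285),w(440,285),w(258,128),w(130,180),w(385,180),w(100,385),w(420,370)],.09))
print('stick top',onplane(C,w(238,500),.196),'floor sock',onplane(C,w(257,272),.06))
print('crock',circ(C,[k(203,420),k(270,240),k(520,125),k(690,190),k(753,340),k(680,530),k(440,642),k(250,560)],.1))
E
```

```text
dots [0.47263257 0.10507704 0.08      ] [0.49378533 0.01365059 0.08      ] c [0.48320895 0.05936382 0.08      ] 0.046920771236896516 103.02694892170513
rib [0.43679635 0.05720395 0.08      ] 0.046462828186844045 2.664403588196655
rim (array([0.48175642, 0.06028079]), np.float64(0.04047707401240273))
stick top [0.48173907 0.05971325 0.196     ] floor sock [0.48207565 0.05956927 0.06      ]
crock (array([0.45515512, 0.26630629]), np.float64(0.046187227045070285))
```

```bash
python3 - <<'E'
from h import *
q=quat(np.radians(92))
arm.movep([.482,.060,.31],q); print(arm.read_tool_pos(),arm.read_time())
arm.line_to([.482,.060,.230],.15,q); print(arm.read_tool_pos())
arm.move_gripper(0.0,40); print('op',arm.read_opening(),arm.read_ft_force(),arm.read_tool_pos(),arm.read_time())
arm.line_to([.482,.060,.240],.03,q); print(arm.read_ft_force(),arm.read_opening())
arm.line_to([.482,.060,.352],.12,q); print(arm.read_ft_force(),arm.read_opening(),arm.read_time())
P=pose(); im=snapshot('wrist'); cv2.imwrite('pics/w2.png',im); np.save('w2.npy',np.r_[P[0],P[1]])
cv2.imwrite('pics/side2.png',snapshot('side'))
E
```

```text
[0.48164816 0.06035533 0.30905286] 2.7833
[0.48274128 0.06028514 0.23128026]
op 0.2464743669401547 [-0.03366197  0.36187919  2.84889905] [0.48225014 0.06001609 0.23035685] 4.0667
[-0.00222662  0.3201874   0.26684237] 0.24547526539203768
[-0.39178779 -0.73509211 -0.73168476] 0.2486605532078984 5.6333
```

View pics/w2.png

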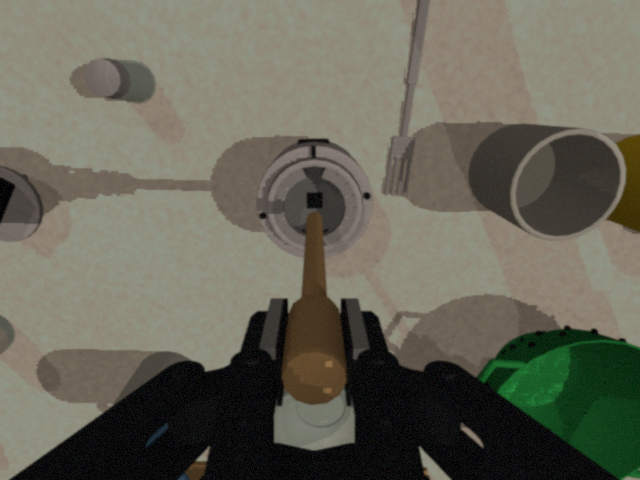

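View pics/side2.png

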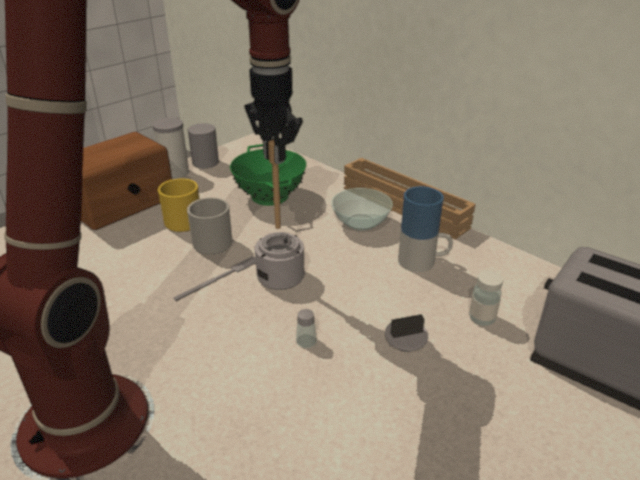

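```bash
python3 - <<'E'
from h import *
q=quat(np.radians(92))
arm.line_to([.455,.265,.355],.2,q); print(arm.read_tool_pos(),arm.read_time())
arm.line_to([.455,.265,.245],.12,q); print(arm.read_ft_force())
arm.line_to([.455,.265,.235],.03,q); print(arm.read_ft_force(),arm.read_tool_pos(),arm.read_time())
arm.move_gripper(.75); print(arm.read_ft_force(),arm.read_opening(),arm.read_time())
arm.line_to([.455,.265,.36],.15,q)
cv2.imwrite('pics/side3.png',snapshot('side'));print(arm.read_time())
cv2.imwrite('pics/w3.png',snapshot('wrist'))
E
```

```text
[0.45545184 0.26337854 0.35495545] 6.9167
[ 0.00990303  0.72616366 -0.12273309]
[ 0.28869386  0.00471976 -0.39460343] [0.45492354 0.26498622 0.2348485 ] 8.4667
[-0.33570976  0.43593726  0.96645064] 0.7469051900750765 8.95
9.9833
```

View pics/side3.png

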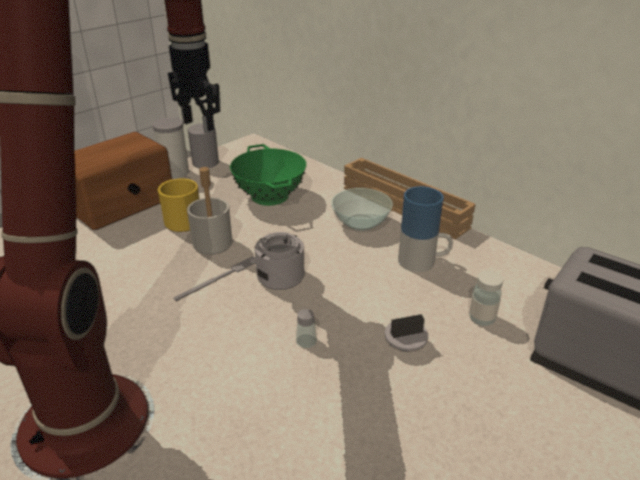

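View pics/w3.png

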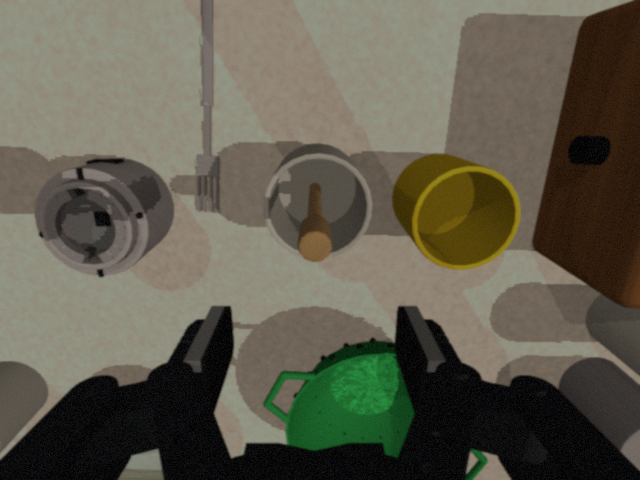

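```bash
python3 - <<'E'
from h import *
q=quat(np.radians(62.7))
arm.movep([.507,-.258,.26],q)
P=pose(); im=snapshot('wrist'); cv2.imwrite('pics/w4.png',im); np.save('w4.npy',np.r_[P[0],P[1]])
print(arm.read_time(),P[0]); C=cam('wrist',P); print(proj(C,[.507,-.258,.063]))
cv2.imwrite('pics/side4.png',snapshot('side'))
crop(im,220,130,420,280,4,'pics/c6.png')
a=cv2.imread('pics/w2.png'); crop(a,240,130,390,260,5,'pics/c7.png')
a=cv2.imread('pics/side4.png'); crop(a,150,120,330,300,4,'pics/c8.png')
E
```

```text
12.0167 [ 0.50796479 -0.25631515  0.26002499]
[[311.79586662 227.35122235]]
```

View pics/c6.png

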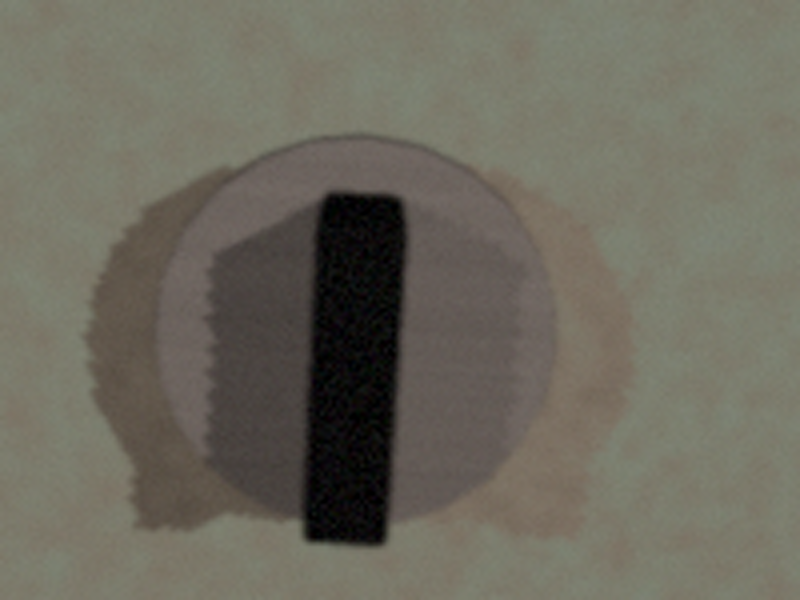

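View pics/c7.png

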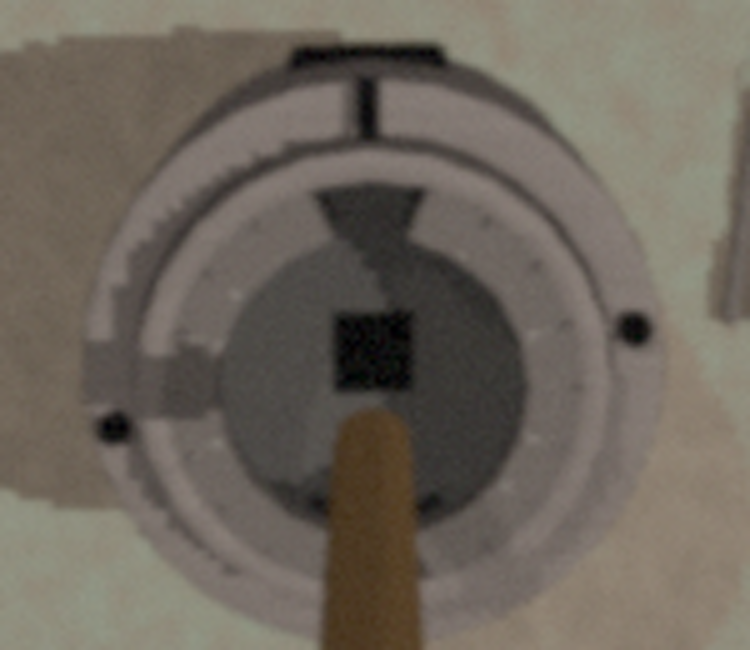

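View pics/c8.png

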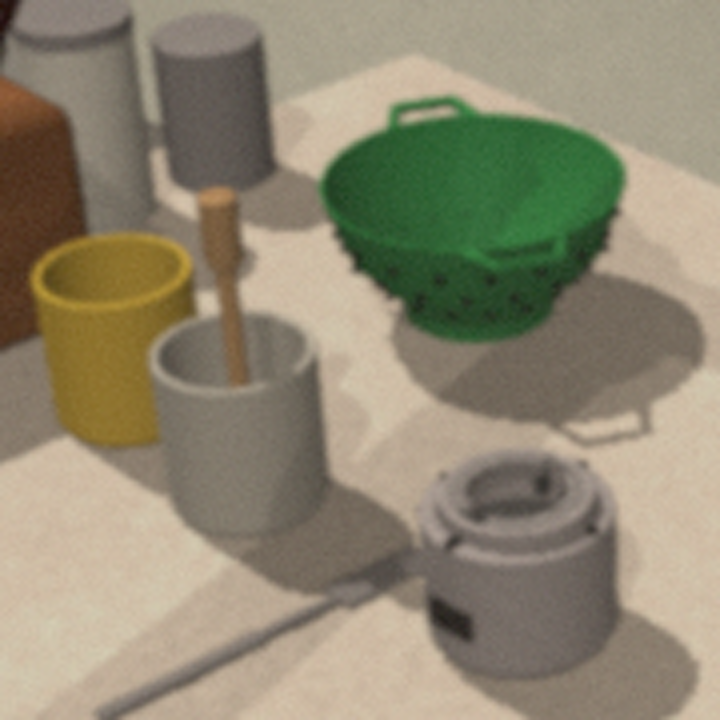

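```bash
python3 - <<'E'
from h import *
from scipy.optimize import least_squares
v=np.load('w4.npy'); C=cam('wrist',(v[:3],v[3:]))
k=lambda x,y:(220+x/4,130+y/4)
print('disc',circ(C,[k(157,330),k(190,230),k(260,157),k(360,135),k(450,157),k(520,225),k(556,330),k(530,420),k(470,490),k(200,450),k(240,497)],.029))
a=onplane(C,k(305,541),.063);b=onplane(C,k(388,543),.063);f=(a+b)/2
print('far end',f,np.linalg.norm(a-b),'perp dir',np.degrees(np.arctan2(*(a-b)[1::-1])))
# side edges of top face
l1=onplane(C,k(317,270),.063);r1=onplane(C,k(403,270),.063);m=(l1+r1)/2
th=np.degrees(np.arctan2(*(f-m)[1::-1])); print('axis',th,np.linalg.norm(l1-r1)); u=(f-m)/np.linalg.norm(f-m)
print('centre',f-.03*u)
for A in (-27.3,th):
  A=np.radians(A);c=f-.03*u; R=np.array([[np.cos(A),-np.sin(A)],[np.sin(A),np.cos(A)]])
  for z in (.063,.029):
    pts=[np.r_[c[:2]+R@[x,y],z] for x,y in ((-.03,-.008),(-.03,.008),(.03,.008),(.03,-.008))]
    print(np.round((proj(C,pts)-[220,130])*4))
v=np.load('w2.npy'); C=cam('wrist',(v[:3],v[3:])); k=lambda x,y:(240+x/5,130+y/5)
d1=onplane(C,k(634,329),.08);d2=onplane(C,k(114,428),.08); r=onplane(C,k(366,107),.08); c=(d1+d2)/2
print('grinder',c,np.linalg.norm(d1-c),np.degrees(np.arctan2(*(d1-d2)[1::-1]))-100,'rib',np.linalg.norm(r-c),np.degrees(np.arctan2(*(c-r)[1::-1])))
print('sock',onplane(C,k(373,352),.06),'rim',circ(C,[k(136,380),k(607,365),k(375,148),k(190,240),k(550,230),k(190,520),k(570,490)],.09))
E
```

```text
disc (array([ 0.50595029, -0.26024847]), np.float64(0.03937433768010201))
far end [ 0.53112149 -0.27465642  0.063     ] 0.01511716974727278 perp dir -118.67858825766183
axis -30.114845994091134 0.014777702777409763
centre [ 0.50517085 -0.25960437  0.063     ]
[[307. 215.]
 [401. 216.]
 [399. 542.]
 [311. 542.]]
[[314. 181.]
 [398. 182.]
 [396. 477.]
 [317. 477.]]
[[316. 213.]
 [410. 218.]
 [390. 544.]
 [303. 540.]]
[[322. 180.]
 [406. 184.]
 [389. 479.]
 [310. 475.]]
grinder [0.48383631 0.05969668 0.08      ] 0.046875188256320234 3.0380351272486195 rib 0.047278301148439485 3.2000956451585694
sock [0.48362688 0.05992239 0.06      ] rim (array([0.48240646, 0.0595743 ]), np.float64(0.04007167941398083))
```

```bash
python3 - <<'E'
from h import *
q=quat(np.radians(60))
arm.movep([.5055,-.260,.16],q)
arm.line_to([.5055,-.260,.107],.1,q); print(arm.read_ft_force(),arm.read_tool_pos())
arm.move_gripper(0.0,70); print(arm.read_opening(),arm.read_ft_force(),arm.read_wrist_torque(),pose(),arm.read_time())
arm.line_to([.5055,-.260,.22],.12,q); print(arm.read_ft_force(),arm.read_opening())
P=pose(); im=snapshot('wrist'); cv2.imwrite('pics/w5.png',im); np.save('w5.npy',np.r_[P[0],P[1]])
print(arm.read_time(),P[0])
E
```

```text
[0.8643236  0.82560645 0.01688145] [ 0.50595334 -0.26042934  0.10773593]
0.17471322682576237 [0.08438514 0.45346452 3.43496701] [0.05228856 0.08512618 0.00298469] (array([ 0.50583942, -0.26015834,  0.10753461]), array([ 0.18293813,  0.6826418 , -0.18301635,  0.68340239])) 13.7333
[ 0.46051703  0.41815078 -1.13357771] 0.17009669129854343
14.875 [ 0.50506583 -0.25956651  0.21911068]
```

View pics/w5.png

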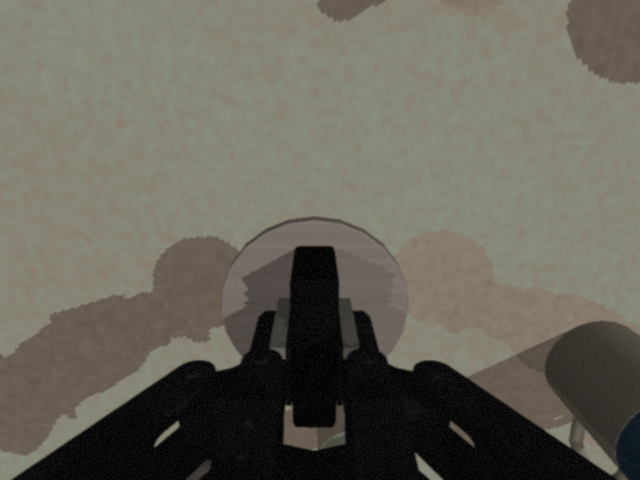

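```bash
python3 - <<'E'
from h import *
a=cv2.imread('pics/w5.png'); crop(a,210,205,420,370,3.8,'pics/c9.png')
E
```

```text
(no output)
```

View pics/c9.png

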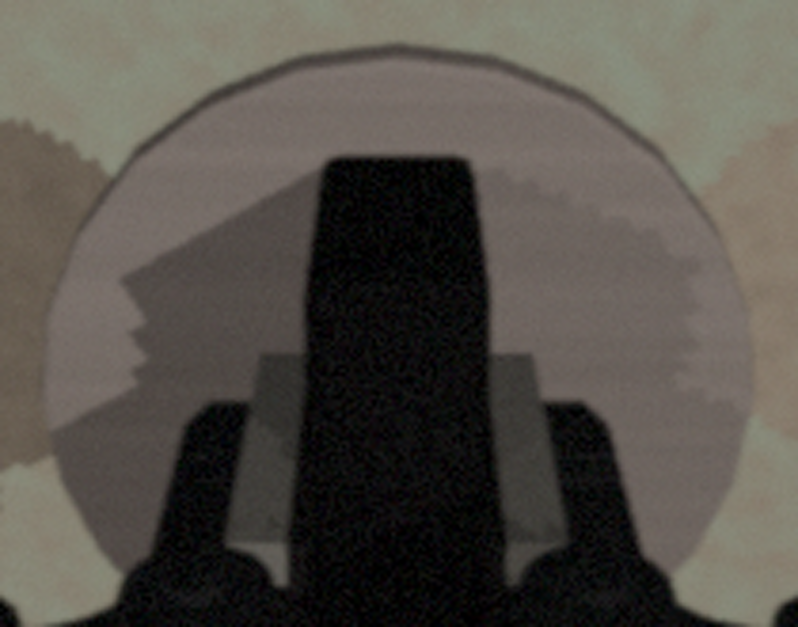

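```bash
python3 - <<'E'
from h import *
v=np.load('w5.npy'); R=Ro.from_quat(v[3:])
C=cam('wrist',(v[:3],v[3:])); k=lambda x,y:(210+x/3.8,205+y/3.8)
for dz in (.076,.079,.082):
  c,r=circ(C,[k(395,58),k(45,350),k(752,350),k(140,163),k(655,163),k(215,105),k(580,105),k(90,225),k(708,227),k(100,550),k(705,540)],v[2]-dz)
  print(dz,c,r,R.inv().apply(np.r_[c,v[2]-dz]-v[:3]))
print(R.as_matrix().round(4))
# grinder centre in tool frame comparisons: for w2
E
```

```text
0.076 [ 0.50369459 -0.25916934] 0.0385673893271817 [ 0.07600267 -0.00034225 -0.00123082]
0.079 [ 0.50513745 -0.25999312] 0.03936202697897887 [ 0.07899927 -0.00033446  0.00043676]
0.082 [ 0.50658032 -0.2608169 ] 0.040156664630769966 [ 0.08199587 -0.00032666  0.00210434]
[[-0.0018  0.4999  0.8661]
 [ 0.001   0.8661 -0.4999]
 [-1.      0.     -0.002 ]]
```

```bash
python3 - <<'E'
from h import *
q=quat(np.radians(93)); X,Y=.482,.060
arm.line_to([.495,-.1,.26],.2,quat(np.radians(76))); arm.line_to([X,Y,.225],.2,q); arm.pause(.2)
F0=arm.read_ft_force();T0=arm.read_wrist_torque(); print(F0,T0,arm.read_tool_pos(),arm.read_time())
P=pose(); cv2.imwrite('pics/w6.png',snapshot('wrist')); cv2.imwrite('pics/side6.png',snapshot('side'))
for z in (.205,.200,.196,.192,.188,.184,.180):
    arm.line_to([X,Y,z],.05,q); F=arm.read_ft_force()-F0
    print(z,F.round(2),(arm.read_wrist_torque()-T0).round(3),arm.read_tool_pos().round(4))
    if F[2]>8: print('contact');break
print(arm.read_time(),arm.read_opening())
cv2.imwrite('pics/side7.png',snapshot('side')); cv2.imwrite('pics/w7.png',snapshot('wrist'))
crop(cv2.imread('pics/side7.png'),200,150,360,300,4.5,'pics/c10.png')
E
```

```text
[-0.81626813 -1.0180888  -1.03686238] [-0.05498022 -0.01331498 -0.01369476] [0.48227129 0.05858092 0.22529767] 17.025
0.205 [0.41 1.88 0.51] [ 0.039 -0.025 -0.003] [0.4819 0.06   0.2047]
0.2 [0.41 0.82 0.17] [ 0.047 -0.01   0.053] [0.4819 0.06   0.1998]
0.196 [ 0.73  0.86 -0.22] [ 0.061  0.011 -0.   ] [0.4819 0.06   0.1958]
0.192 [ 1.27  0.67 -0.43] [0.042 0.01  0.024] [0.4818 0.06   0.1918]
0.188 [ 0.68  0.81 -0.06] [0.076 0.018 0.002] [0.4818 0.06   0.1877]
0.184 [ 1.21  1.6  -0.01] [ 0.027  0.003 -0.01 ] [0.4818 0.06   0.1837]
0.18 [ 0.5   0.96 -0.44] [0.066 0.041 0.021] [0.4818 0.06   0.1797]
19.175 0.17340875809404
```

View pics/c10.png

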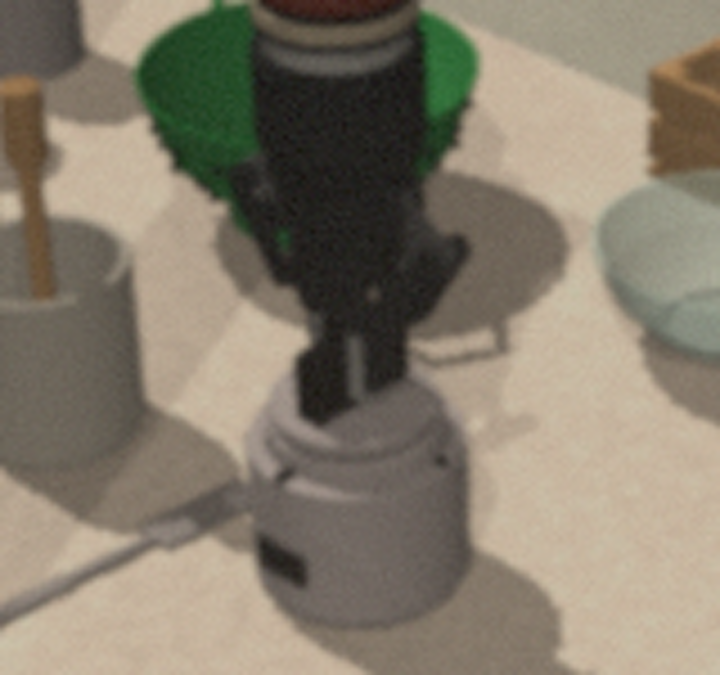

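View pics/w7.png

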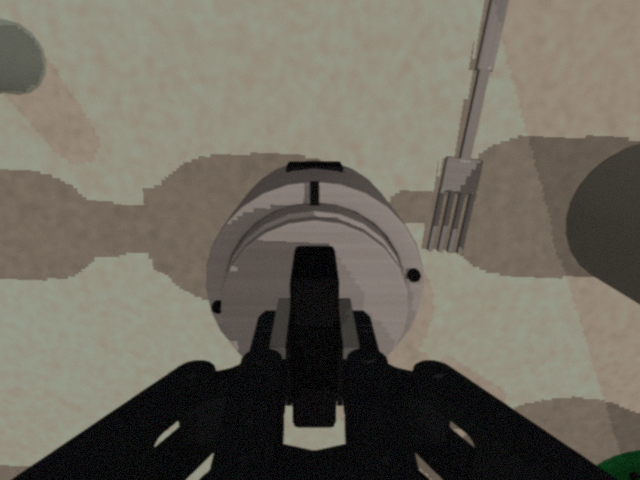

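```bash
python3 - <<'E'
from h import *
q=quat(np.radians(93)); X,Y=.482,.060
F0=arm.read_ft_force();T0=arm.read_wrist_torque()
for z in (.178,.177,.176,.175,.174,.1735,.173):
    arm.line_to([X,Y,z],.02,q); F=arm.read_ft_force()-F0
    print(z,F.round(2),(arm.read_wrist_torque()-T0).round(3),arm.read_tool_pos().round(4))
    if F[2]>5: print('contact');break
arm.pause(.3);print(arm.read_time(),arm.read_opening(),arm.read_ft_force()-F0)
cv2.imwrite('pics/side8.png',snapshot('side')); cv2.imwrite('pics/w8.png',snapshot('wrist'))
crop(cv2.imread('pics/side8.png'),200,150,360,300,4.5,'pics/c11.png')
E
```

```text
0.178 [-0.62 -1.43  0.19] [ 0.005 -0.    -0.003] [0.4819 0.06   0.1779]
0.177 [-1.08 -1.27  1.82] [-0.03  -0.012 -0.054] [0.482 0.06  0.177]
0.176 [-0.05 -0.79  1.09] [-0.029 -0.046 -0.1  ] [0.482  0.06   0.1759]
0.175 [-0.84 -0.55  7.33] [-0.182  0.251 -0.078] [0.4821 0.06   0.1755]
contact
20.575 0.17368002740014019 [-1.55663204  0.49319876  7.24681301]
```

View pics/c11.png

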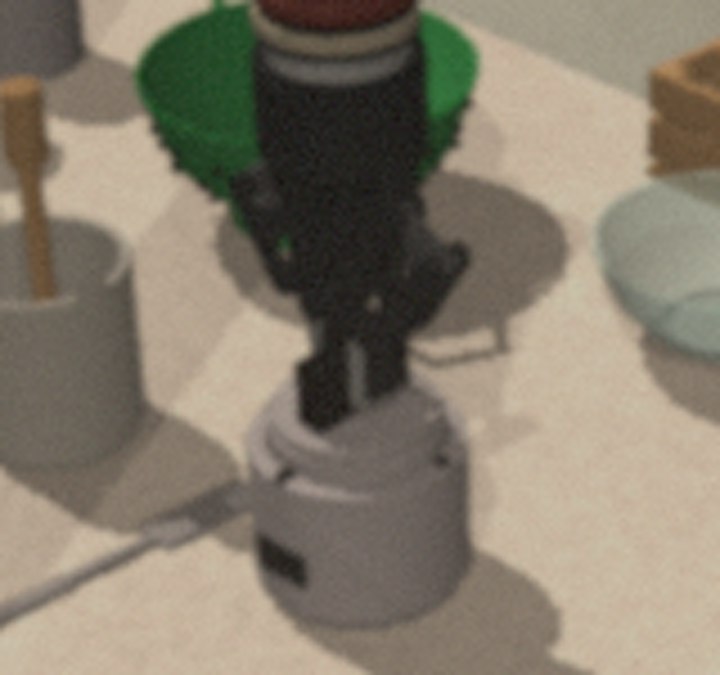

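View pics/w8.png

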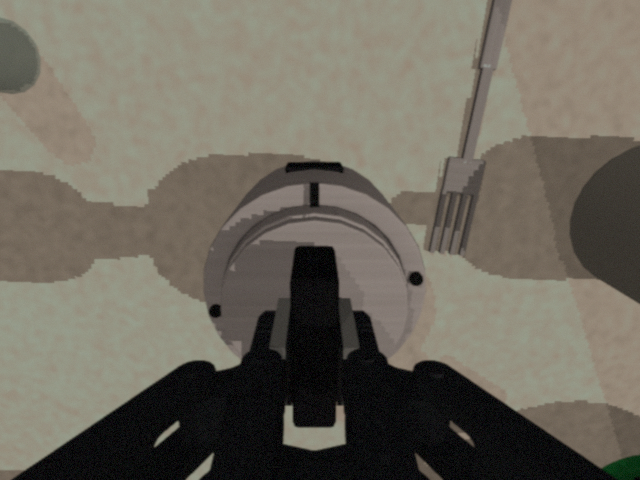

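```bash
python3 - <<'E'
from h import *
c=np.array([.482,.060])+Ro.from_quat(quat(np.radians(93))).apply([0,-.0003,.0007])[:2]
def tgt(a):
    q=quat(np.radians(a)); o=Ro.from_quat(q).apply([0,-.0003,.0007]); return [c[0]-o[0],c[1]-o[1],.175],q
def rep(a):
    R=Ro.from_quat(arm.read_eef_rot()).as_matrix(); print(a,round(np.degrees(np.arctan2(R[1,1],R[0,1])),2),arm.read_ft_force().round(1),arm.read_wrist_torque().round(3),arm.read_tool_pos().round(4),arm.read_opening().__round__(4),round(arm.read_time(),2))
rep(93)
for a in (91,89,85,81):
    p,q=tgt(a); arm.line_to(p,.02,q); rep(a)
cv2.imwrite('pics/w9.png',snapshot('wrist'))
E
```

```text
93 93.01 [-1.2  1.3  5.8] [-0.083  0.33   0.011] [0.4821 0.06   0.1755] 0.1745 20.68
91 91.02 [ 0.1 -0.8  6.1] [-0.208  0.034 -0.068] [0.4827 0.0599 0.1755] 0.1724 20.93
89 89.01 [ 1.  -0.3  5.3] [-0.321 -0.052  0.001] [0.4829 0.0597 0.1755] 0.1772 21.18
85 85.05 [ 0.7 -0.   5.4] [-0.162 -0.061 -0.006] [0.483  0.06   0.1755] 0.1722 21.43
81 81.05 [ 0.3 -1.2  5.3] [-0.229 -0.014 -0.02 ] [0.483  0.06   0.1755] 0.1721 21.68
```

View pics/w9.png

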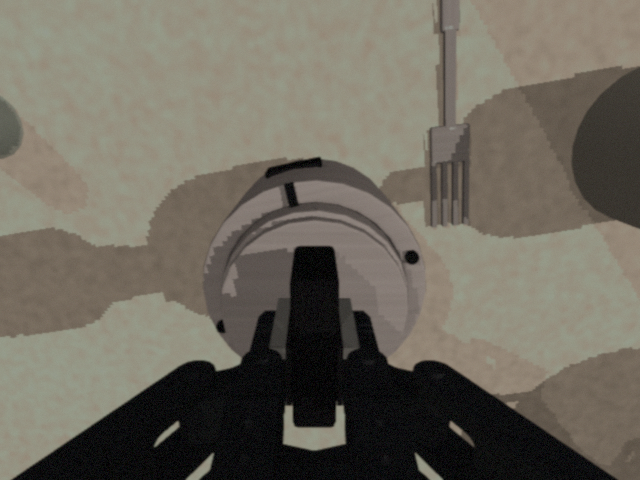

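```bash
python3 - <<'E'
from h import *
c=np.array([.483,.060])
def tgt(a): return [c[0],c[1],.175],quat(np.radians(a))
def rep(a):
    R=Ro.from_quat(arm.read_eef_rot()).as_matrix(); print(a,round(np.degrees(np.arctan2(R[1,1],R[0,1])),2),arm.read_ft_force().round(1),arm.read_wrist_torque().round(3),arm.read_tool_pos().round(4),arm.read_opening().__round__(4),round(arm.read_time(),2))
for a in (77,73,69,65,61,57,53):
    p,q=tgt(a); arm.line_to(p,.02,q); rep(a)
arm.pause(.5); rep(53); print(np.abs(arm.read_dq()).max())
cv2.imwrite('pics/w10.png',snapshot('wrist'));v=pose();np.save('w10.npy',np.r_[v[0],v[1]]); cv2.imwrite('pics/side10.png',snapshot('side'));cv2.imwrite('pics/scene10.png',snapshot('scene'))
crop(cv2.imread('pics/side10.png'),150,120,350,300,4,'pics/c12.png')
E
```

```text
77 77.02 [ 1.3 -0.1  5.3] [-0.286  0.082 -0.015] [0.4837 0.0599 0.1755] 0.1726 21.98
73 73.03 [ 0.3 -0.6  6.7] [-0.286  0.048  0.01 ] [0.4838 0.0597 0.1755] 0.1738 22.23
69 69.03 [ 0.3 -1.   5.3] [-0.3    0.061  0.008] [0.4838 0.0597 0.1755] 0.1798 22.48
65 65.03 [ 0.1 -0.6  5.8] [-0.301  0.055 -0.113] [0.4837 0.0596 0.1755] 0.1772 22.73
61 61.02 [ 0.2 -1.1  6.8] [-0.286  0.092 -0.016] [0.4837 0.0595 0.1755] 0.1752 22.98
57 57.02 [-0.  -1.4  6.1] [-0.305  0.036  0.026] [0.4836 0.0595 0.1755] 0.1753 23.23
53 53.02 [ 0.2 -0.2  4.8] [-0.33   0.114  0.009] [0.4836 0.0594 0.1755] 0.1757 23.48
53 53.03 [-0.2 -1.1  5.3] [-0.38   0.086  0.021] [0.4836 0.0594 0.1755] 0.1766 23.98
0.002469576176276266
```

View pics/w10.png

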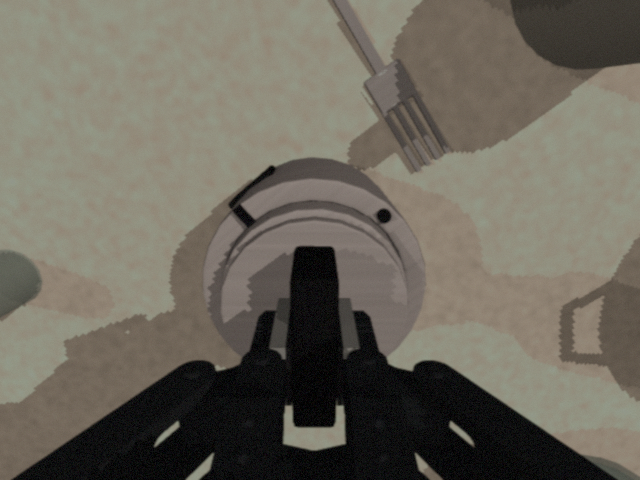

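View pics/c12.png

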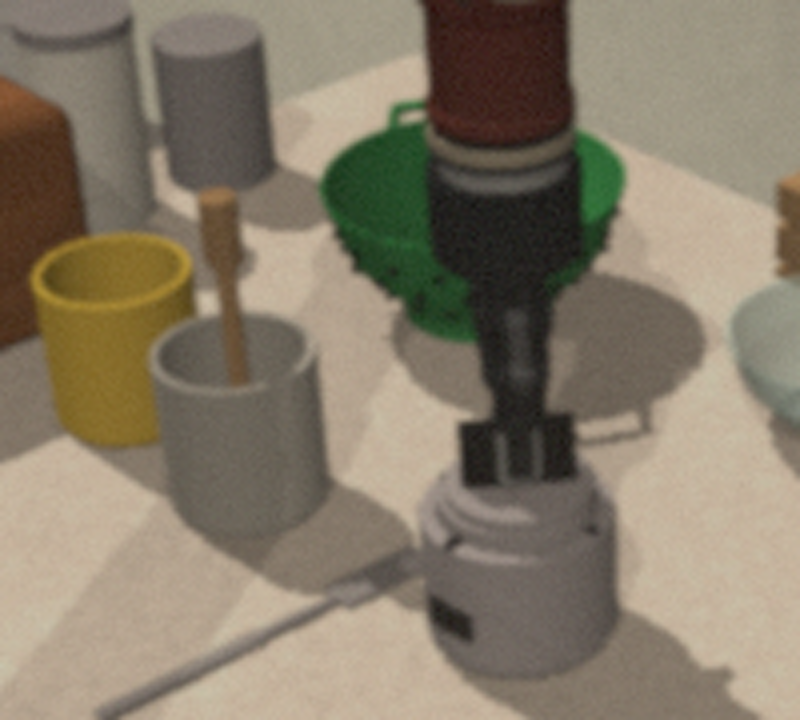

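View pics/scene10.png

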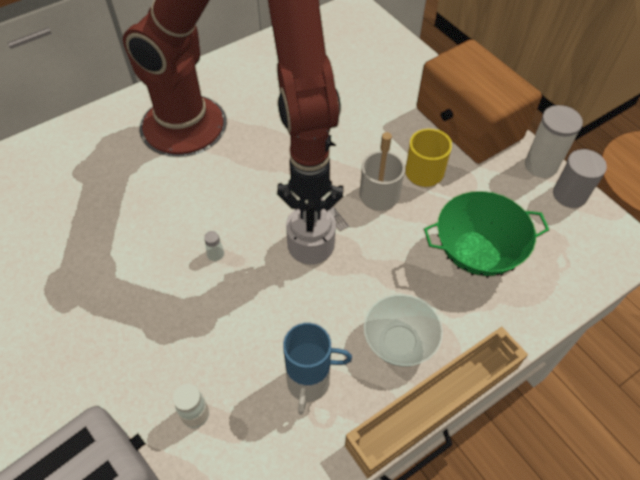

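```bash
python3 - <<'E'
from station import arm,ticket
print(arm.read_opening(),arm.read_time()); print(ticket.finish_job())
E
```

```text
0.17549699812331512 24.125
the job is handed in; nothing more can be done
None
```

The job is handed in at 24.1 s of the 58 s allowed. It reported no verdict, so the result rests on my own checks.

- **Stick:** I pulled it straight up out of the grinder, stood it in the grey-white crock and let go. The last pictures show it still standing there, in an upright crock.
- **Lid seating:** I gripped it by the bar and lowered it into the gaps with no contact until it met the rim. Contact came at a TCP height of 0.1755 m, the height expected for the lid fully down.
- **Lid turn:** I turned it 40° clockwise, with the jaw angle going from 93° to 53°. The rib (column 243) and the dot (column 384) lie almost equally either side of the bar (column 315) in the last wrist picture. That puts the turn within a degree or two of half way, well short of the 70° that counts as the click.
- **Grip at the end:** the lid was still held with the grip set at 70 N and about 5 N of vertical load on the tool. The joints were at rest.
- **Other objects:** none looks moved in the pictures.

No check failed. The camera estimates of the grinder's centre disagreed by about 1–2 mm, but the lid went in without trouble.

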